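# Close a wax mould and hold it home on the injector nozzle

## Robot

A 6-joint arm with a two-finger parallel gripper is mounted at the origin on a cart in front of the work surface, level with it; the furniture and walls round the work are solid. World frame = base frame: x ahead of the robot, y to its left, z up, the work surface at z = 0. Lengths are in m, angles in rad, forces in N, time in s.
With the tool pointing down it reaches from about 0.3 to 0.75 m from the base axis. Payload 8.5 kg.
Tool frame: the origin (TCP) lies midway between the tips of the shut fingers; the grasp point (between the pads) lies 19 mm behind it (ctrl.hold_point_z is the distance from the TCP to the grasp point, in m); z points along the fingers, y is the direction in which the jaws open and shut (so a half turn about z gives the same grasp; the last joint's range is limited). The gripper opens to 88 mm and grips with 3 to 60 N. Pads are 18 mm wide; open, the fingers measure 123 mm over their backs; the gripper's body (75 mm by 187 mm) begins 45 mm behind the grasp point.
Start: joints at [-1.36, 0.381, 1.297, -0, 1.464, -0.215], TCP at [0.227, -0.501, 0.239] pointing down, gripper open.
Joint ranges: [-3.11, 3.11], [-0.89, 2.33], [0.22, 2.48], [-1.42, 4.56], [0.17, 2.85], [-2.88, 2.88]. Speed limits (rad/s): [2.39, 2.39, 3.14, 3.14, 3.14, 3.14].

## Interface

Orientations are given as a unit quaternion [x, y, z, w].
In Python, from station import telemetry, cams, ctrl, finder gives the robot as it stands. The module is installed in compiled form; this text tells all that it offers.
- The arm moves only by the tool play_rows, never from a script. Its argument "series" is a list of rows, each a list of 4 numbers: the shift along the tool's x, y, z scaled (see below), then the turn about the tool's z scaled (see below). In form: [[dx, dy, dz, turn], ...]. A call has 1 to 12 rows; each row shifts and turns the commanded pose from where the row before left it, along the tool's axes as they then stand; what a row does not reach is not made up. The controller multiplies each number of a shift by 30 mm and each number of a turn by 0.1 rad. A row lasts 1/12 s, in which the tool goes at most 41.7 mm and 7.16 degrees, less where a joint would pass 70% of its speed; a pose out of reach is approached as far as the arm can. A call with a number of a shift or a turn outside -1 to 1 is refused whole. A call with a gripper value outside its range is refused whole. "fingers" is the closure in counts, from 0 (fully open) to 255 (shut), set as the call begins (left out, the last holds). The fingers move at their own pace and stop on an object; "newtons" is the grip in N (left out, the last holds). Time passes only in rows, so rows that do not move let the fingers close. It gives the time, the measured TCP pose, the force and the opening at its end, in the units of the state.
- telemetry.sense(): the state, without advancing time (a new reading comes with each control period).
- cams.capture(name): name is "scene" or "side" or "wrist"; returns (picture, depth): 384x512x3 uint8, red, green, blue; 384x512 float32, m along the optical axis (not along the pixel's ray), 0 where there is no reading.
- cams.calibration(name): a dict with "camera_matrix" (3x3 intrinsics, pixels), "dist_coeffs" ([k1, k2, p1, p2, k3] as OpenCV has them; the pictures are not rectified), "view" (4x4, takes a point from world to camera coordinates). Camera axes: x right, y down, z forward; pixel columns grow to the right and rows downward; lengths in m; the calibration is good to about 2 mm. A picture is of the moment at which its call begins: read the wrist's pose just before it. calibration takes no time and is no camera call; for the wrist camera it gives the pose at the moment of the call.
- ctrl.finish_job(): hands the job in, once; it reports no verdict.
Trained networks look in the newest picture that a camera, given by its name, has taken for a name from the list of things; names that differ only in an ending like _2 or _b are one class to them, and where a whole thing is asked for, a point or a joint stands for the part that bears it (a point fixed in the world has none). Each returns a list of dicts, best first, with "conf" (0 to 1); they miss things now and then, are a little off and sometimes report something else, mostly with a low value. They report only what shows in the picture. A call takes as long as a camera call.
- finder.cut_out(camera, query): "mask" (384x512 bool, what is visible of it) and "box" ([centre column, centre row, width, height] in pixels, round what is visible of it).
The state is a dict: "clock": time; "joint_positions": joint angles; "dq": joint speeds; "effort": joint torques, N m; "tcp_pos": TCP position; "orientation": TCP orientation; "wrist_force": force on the tool from outside, world axes, zero at the start; "torque": the same for the moment, N m; "gripper_width": finger opening in m.
Only numpy, scipy, OpenCV 4.12 (cv2) and the standard library are available. Lean on these libraries where they do the work, as an engineer would, in place of code of your own. Each camera call takes 0.05 s, during which the arm holds its last target.

## Task

Press the upper half of the casting mould down until the mould is fully closed, and only then set it flat on the wax injector's table, gate hole towards the nozzle, and push it into the corner until it touches the back stop and the side fence at once and the sprung nozzle is pushed right in; an open mould must never push the nozzle. Finish while still holding it there, pressed against both, because the nozzle's spring pushes it away when let go. Leave the wax block, the tin lid and the loupe where they are.

Things in the scene. Friction and masses are not known exactly. Their poses are not given: they have to be found in the camera images.
- mould_centre (a point): Loose two-part aluminium mould block, 64 mm long (own x), 48 mm wide (own y), 50 mm high when closed, 0.25 to 0.46 kg; starts on the bench. This point is its centre when closed, 25 mm above its underside. Own z is up; own +x points out of the end with the round brass gate hole (20 mm above the underside), which meets the nozzle. Lower half 28 mm high, upper half 22 mm.
- cover (a joint): Gap between the mould's halves in m: 0 fully closed, 0.008 most. The upper half slides straight down on two tight dowels; it starts 4 to 7 mm proud, moves against about 8 N of friction, stops hard when closed and stays where it is left. Once closed, the mould may be carried by either half or both.
- cover_top (a point): Middle of the mould's upper face (64 x 48 mm, flat), the place to press down on; 50 mm above the mould's underside when closed.
- corner (a point): Injection station, fixed on the bench: its flat table lies 8 mm above the bench. This point is the corner on the table where the two fence faces meet; own +x points to the back stop, own +y to the side fence, z up. Back stop's face: own x = 0; side fence's face: own y = 0. A mould that is home has its centre at own (-0.032, -0.024, +0.025), axes parallel. Free table: to x = -0.088, y = -0.073.
- back_stop: Steel nozzle block on the station, 24 mm thick (x), 62 mm wide (y), 32 mm high above the table; its face towards the robot is one fence. A squat pot, 78 mm high, stands behind it, 110 to 210 mm beyond the centre of a mould that is home. Origin: on the bench surface under the centre of a mould that is home; axes as of corner.
- side_fence: Low steel rail along the left side of the station's table, 12 mm high above the table, 16 mm thick, 76 mm long, starting 6 mm before the back stop; its inner face is the other fence. Fingers that hold the mould by its long sides must keep their tips above this rail. Origin and axes as of back_stop.
- nozzle (a joint): Sprung brass nozzle, 14 mm thick, that stands 6 mm out of the back stop's face; its axis lies 24 mm from the side fence's face and 20 mm above the table, so it meets the gate hole of a mould that is home. Value in m: 0 is sprung out, 0.006 is flush with the back stop's face. The spring pushes back with 1.5 N at 0 and 4.5 N when flush.
- mould: The same loose mould as mould_centre, with its origin in the middle of its underside. Above the bench behind the work hangs a fixed white strip lamp: x = 0.59 to 0.68, y = -0.32 to +0.20, underside 0.54 m above the bench; the wrist must stay on the robot's side of it, so come to the work along the near side rather than in a wide arc.
- wax_block: Bystander: small black block with a coloured wax ring blank and cone on it, 49 x 34 x 82 mm; origin in the middle of its underside.
- tin_lid: Bystander: round tin lid with a few stones in it, 50 mm wide, 10 mm high; origin in the middle of its underside.
- loupe: Bystander: folding loupe, 25 x 60 x 12 mm; origin in the middle of its underside.

How it is judged:
By the outcome, as a careful person would: the job done as asked, in the order asked, and still so for the second after the job is handed in, while the arm keeps its last pose, push and grip.
It also fails if it takes over 67 s, if anything falls off the work surface, if the arm or the gripper's body presses on something with over 40 N, if the wrist force passes 120 N, or if a joint passes its speed limit or range.

## Working session

There is one attempt and no reset: what is moved stays moved. The work goes in short steps, Python scripts to look and compute and a tool call to move; the robot and the scene stay as the last step left them, time stands still between calls to the robot, and variables do not carry over. Pictures are saved under pics/ and viewed, and the job is handed in when it is done.

Besides the shell and the picture viewer there is one more tool, called after ">>>" by a JSON object that holds its "fn" and its "kwargs", one argument or row to a line. play_rows: Moves the arm, as the interface text tells. Shifts and turns lie within -1 to 1; 1 stands for 30 mm of shift or 0.1 rad of turn. Its arguments: {"type":"object","properties":{"series":{"type":"array"},"fingers":{"type":"number"},"newtons":{"type":"number"}},"required":["series"]}

```bash
mkdir -p pics; cat > h.py <<'E'
import numpy as np, cv2
from station import telemetry, cams, ctrl, finder
def shot(n,f):
    cal=cams.calibration(n); p,d=cams.capture(n); cv2.imwrite('pics/'+f,p[:,:,::-1]); return p,d,cal
def pts(d,cal,mask=None):
    v,u=np.nonzero((d>0)&(mask if mask is not None else True))
    K=np.array(cal['camera_matrix']);D=np.array(cal['dist_coeffs'])
    n=cv2.undistortPoints(np.stack([u,v],1).astype(float).reshape(-1,1,2),K,D).reshape(-1,2)
    z=d[v,u]; c=np.c_[n*z[:,None],z]; T=np.linalg.inv(np.array(cal['view']))
    return c@T[:3,:3].T+T[:3,3], u, v
def proj(P,cal):
    V=np.array(cal['view']); r,_=cv2.Rodrigues(V[:3,:3])
    return cv2.projectPoints(np.array(P,float).reshape(-1,1,3),r,V[:3,3],np.array(cal['camera_matrix']),np.array(cal['dist_coeffs']))[0].reshape(-1,2)
E
python3 - <<'E'
from h import *
s=telemetry.sense(); print({k:np.round(v,3).tolist() for k,v in s.items()}, ctrl.hold_point_z)
for n in ['scene','side','wrist']:
    p,d,c=shot(n,n+'0.png'); np.savez(n+'0.npz',p=p,d=d,**{k:np.array(v) for k,v in c.items()})
    print(n,np.linalg.inv(np.array(c['view']))[:3].round(3).tolist())
for n in ['scene','side']:
  for q in ['mould','back_stop','side_fence','wax_block','tin_lid','loupe','nozzle']:
    for r in finder.cut_out(n,q)[:2]:
        print(n,q,round(r['conf'],2),np.round(r['box']).tolist())
        np.save(f'm_{n}_{q}.npy',r['mask']) if r is not None else 0
E
```

```text
{'clock': 0.0, 'joint_positions': [-1.36, 0.381, 1.298, -0.0, 1.464, -0.215], 'dq': [0.001, -0.001, -0.001, -0.0, -0.002, 0.0], 'effort': [0.0, -43.794, -22.456, 0.071, 0.035, -0.0], 'tcp_pos': [0.227, -0.501, 0.238], 'orientation': [0.977, 0.211, -0.0, -0.001], 'wrist_force': [0.976, 0.011, -0.551], 'torque': [-0.029, -0.022, 0.037], 'gripper_width': 0.089} 0.0187
scene [[-0.714, -0.384, 0.586, -0.056], [-0.7, 0.411, -0.583, 0.569], [-0.017, -0.827, -0.563, 0.616]]
side [[-0.941, -0.295, 0.164, 0.342], [-0.337, 0.826, -0.451, 0.45], [-0.002, -0.48, -0.877, 0.955]]
wrist [[0.413, -0.867, -0.279, 0.299], [-0.911, -0.394, -0.124, -0.468], [-0.002, 0.306, -0.952, 0.384]]
scene mould 0.81 [313.0, 198.0, 39.0, 42.0]
scene back_stop 0.72 [213.0, 221.0, 36.0, 27.0]
scene side_fence 0.6 [218.0, 247.0, 34.0, 26.0]
scene tin_lid 0.69 [278.0, 162.0, 21.0, 15.0]
scene nozzle 0.39 [216.0, 247.0, 30.0, 25.0]
side mould 0.56 [285.0, 182.0, 38.0, 38.0]
side back_stop 0.67 [220.0, 236.0, 25.0, 33.0]
side side_fence 0.87 [237.0, 265.0, 32.0, 23.0]
side wax_block 0.77 [210.0, 166.0, 18.0, 24.0]
side tin_lid 0.69 [231.0, 139.0, 16.0, 12.0]
side loupe 0.73 [333.0, 162.0, 12.0, 26.0]
side loupe 0.69 [286.0, 176.0, 33.0, 31.0]
```

```bash
python3 - <<'E'
import cv2,numpy as np
for n,(x0,y0,x1,y1) in {'scene':(170,110,370,260+10),'side':(170,110,370,290)}.items():
    p=cv2.imread(f'pics/{n}0.png'); cv2.imwrite(f'pics/{n}0z.png',cv2.resize(p[y0:y1,x0:x1],None,fx=3.3,fy=3.3,interpolation=cv2.INTER_CUBIC))
E
```

```text
(no output)
```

View pics/scene0.png

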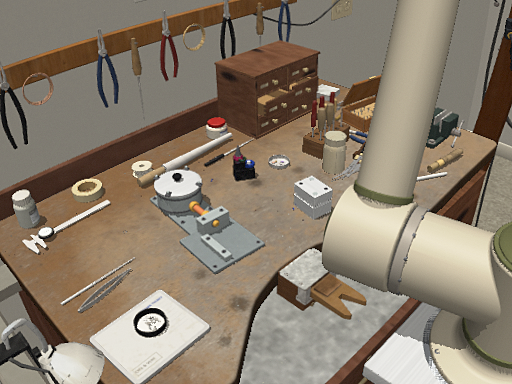

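View pics/side0.png

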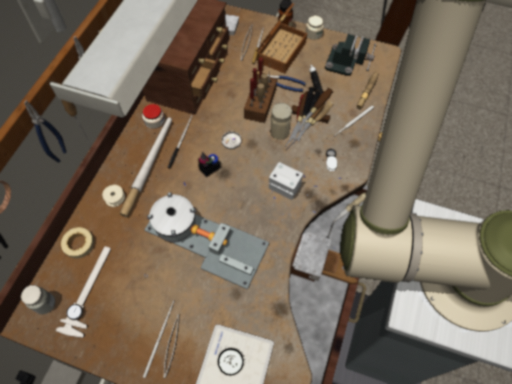

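```bash
ls pics
```

```text
scene0.png
scene0z.png
side0.png
side0z.png
wrist0.png
```

View pics/scene0z.png

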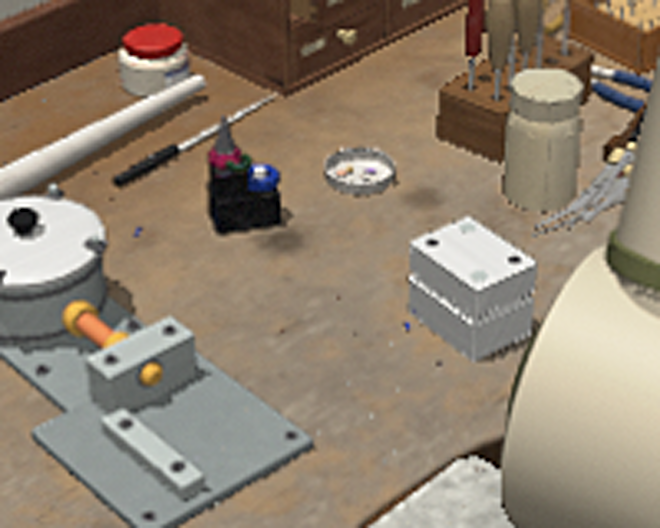

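View pics/side0z.png

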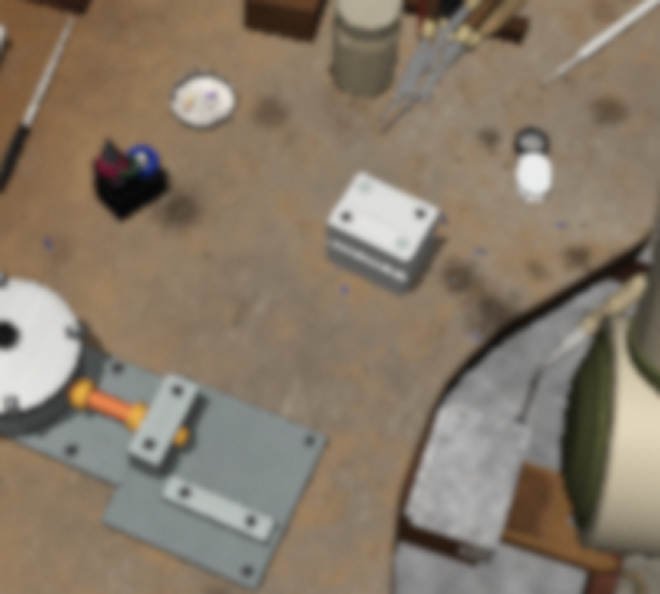

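The scene view shows the mould around (313,198) with a gap, the station around (218,235) and the wax block and lid beyond. The side view shows the loupe at (333,162). The gate hole isn't visible on either face seen here. Next I'll measure the geometry from depth.

```bash
python3 - <<'E'
from h import *
def load(n):
    z=np.load(n+'0.npz'); return z['p'],z['d'],{k:z[k] for k in ['camera_matrix','dist_coeffs','view']}
for n in ['scene','side']:
    p,d,c=load(n)
    for q in ['mould','back_stop','side_fence','wax_block','tin_lid','loupe']:
        try:m=np.load(f'm_{n}_{q}.npy')
        except: continue
        P,u,v=pts(d,c,m); 
        print(n,q,len(P),P.min(0).round(3),P.max(0).round(3),np.median(P,0).round(3))
        if q in('mould','back_stop','side_fence'):
            zt=np.percentile(P[:,2],97); T=P[abs(P[:,2]-zt)<.004]
            r=cv2.minAreaRect((T[:,:2]*1000).astype(np.float32)); print('   top z',zt.round(4),len(T),r, np.round(cv2.boxPoints(r)).tolist())
    # bench height & table points
    P,u,v=pts(d,c)
    a=(abs(P[:,0]-.45)<.15)&(abs(P[:,1])<.25)
    h,e=np.histogram(P[a,2],np.arange(-.01,.1,.002)); print(n,list(zip(e.round(3),h)))
E
```

```text
scene mould 1266 [ 0.416 -0.18  -0.003] [ 0.54  -0.054  0.057] [ 0.441 -0.069  0.041]
   top z 0.0555 457 ((452.60797119140625, -83.40596771240234), (50.92744445800781, 67.24009704589844), 78.6877670288086) [[415.0, -102.0], [481.0, -115.0], [491.0, -65.0], [425.0, -52.0]]
scene back_stop 604 [0.526 0.069 0.006] [0.562 0.138 0.043] [0.536 0.11  0.034]
   top z 0.041 256 ((544.697021484375, 104.9368896484375), (61.3629150390625, 26.35169219970703), 86.09307861328125) [[529.0, 75.0], [556.0, 73.0], [560.0, 135.0], [534.0, 136.0]]
scene side_fence 338 [0.453 0.126 0.007] [0.535 0.155 0.024] [0.487 0.147 0.02 ]
   top z 0.0227 232 ((490.4006652832031, 144.17410278320312), (17.065872192382812, 75.58716583251953), 84.36875915527344) [[452.0, 139.0], [527.0, 132.0], [529.0, 149.0], [454.0, 156.0]]
scene tin_lid 256 [ 0.595 -0.196 -0.002] [ 0.648 -0.138  0.012] [ 0.624 -0.168  0.003]
scene [(np.float64(-0.01), np.int64(108)), (np.float64(-0.008), np.int64(73)), (np.float64(-0.006), np.int64(118)), (np.float64(-0.004), np.int64(1143)), (np.float64(-0.002), np.int64(6830)), (np.float64(0.0), n
[... 3966 characters left out ...]
t64(137)), (np.float64(0.058), np.int64(30)), (np.float64(0.06), np.int64(27)), (np.float64(0.062), np.int64(12)), (np.float64(0.064), np.int64(17)), (np.float64(0.066), np.int64(13)), (np.float64(0.068), np.int64(12)), (np.float64(0.07), np.int64(7)), (np.float64(0.072), np.int64(7)), (np.float64(0.074), np.int64(9)), (np.float64(0.076), np.int64(14)), (np.float64(0.078), np.int64(7)), (np.float64(0.08), np.int64(12)), (np.float64(0.082), np.int64(15)), (np.float64(0.084), np.int64(20)), (np.float64(0.086), np.int64(85)), (np.float64(0.088), np.int64(96)), (np.float64(0.09), np.int64(47)), (np.float64(0.092), np.int64(13)), (np.float64(0.094), np.int64(7)), (np.float64(0.096), np.int64(7))]
```

View pics/wrist0.png

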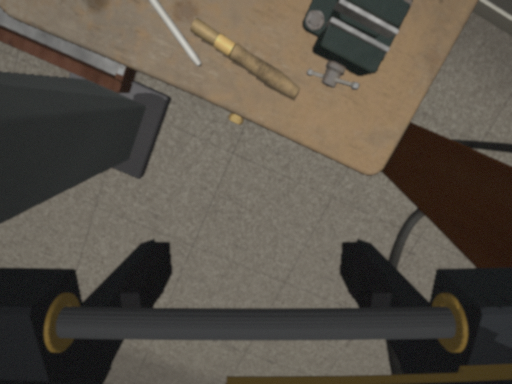

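```bash
python3 - <<'E'
from h import *
def load(n):
    z=np.load(n+'0.npz'); return z['p'],z['d'],{k:z[k] for k in ['camera_matrix','dist_coeffs','view']}
H=np.full((22,30),-1.)
for n in ['scene','side']:
    p,d,c=load(n); P,u,v=pts(d,c)
    i=((P[:,0]-.30)/.02).astype(int); j=((.24-P[:,1])/.02).astype(int)
    ok=(P[:,0]>.3)&(i<22)&(j>=0)&(j<30)&(P[:,2]<.5)
    np.maximum.at(H,(i[ok],j[ok]),P[ok,2])
print('cols y from .24 step -.02; rows x from .30; mm')
for r in range(22): print('%.2f'%(.3+.02*r),' '.join('%4d'%(x*1000) if x>=0 else '   .' for x in H[r]))
E
```

```text
cols y from .24 step -.02; rows x from .30; mm
0.30    3    .    .    .    .    .    3    6    4  147  148   92  115  118    .  499  499    2    3    4    5    5    3    4    3    4    5    3    4    4
0.32    4    3    .    .    .    .    5    6    6    5    6   83    .    .    .    2    3    5    4    5    3    3    4    4    4    3    3    3   11   12
0.34    5    4    4    0    .    .    5    5    4    8    6    5    .    .    2    5    3    3    3    4   14   15   13    4    5    3    5   11   10    5
0.36    6    5    5    4    3    3    6   12    5    5    5    5    3    4    4    3    5    5    3    4   17   17   14   11    3    5    9    8    3    4
0.38    5    5    5    4    4    3    3    3   15   18    3   17    4    5    4    4    3    3    3    3    4    4   12    4    5    3    3    4    3    3
0.40    4    5    3    3    3    5    4   16   16    3   20    4   16   17    3   37   56   57    3    4   22    3    3    3    4    4   21   82   92   39
0.42    5    4    4    4   15   13   13   17   14   30   14   17   15   16   56   58   58   58    2    5    3    4    4    
[... 1656 characters left out ...]
   71   82   37    3    3   10   11    6    3    5    3    4    5    4    3    2
0.66    6    4    3    3   66   66   77   78   69   69    2    3    3    3   46   49    0    2    3    4    4    3    3    4    7    4    4    4    4    4
0.68    6    5    3    4    4   70   69   66   66   68    4    5    5    3    4    8    5    4    4    4    5    5    4    3    4   97    4    4    4    5
0.70    5    5    4    3    5   67   68   64   61    3    4    5    4    2    4    3    4    4    3    3    3    4  113  113  113  113  113  113  110    4
0.72    5    7    3    3    4    4    3    3    3    4    4    3    4   10   12   13   11   11    4    4    4    4  177  176  177  178  177  178  176  177
```

>>> {"fn": "play_rows", "kwargs": {
  "series": [
    [0,0,0,1],
    [0,0,0,1],
    [0,0,0,1],
    [0,0,0,1],
    [0,0,0,1],
    [0,0,0,1],
    [0,0,0,0.1],
    [0.3,-0.94,0,0],
    [0.3,-0.94,0,0],
    [0.3,-0.94,0,0],
    [0.3,-0.94,0,0],
    [0.3,-0.94,0,0]
  ],
  "fingers": 255,
  "newtons": 20
}}

```text
clock: 1.85
tcp_pos: [0.2976, -0.3692, 0.2388]
orientation: [0.996, -0.091, 0.0, 0.0]
wrist_force: [0.9, 0.2, -0.3]
gripper_width: 0.0103
```

>>> {"fn": "play_rows", "kwargs": {
  "series": [
    [0.3,-0.94,0,0],
    [0.3,-0.94,0,0],
    [0.3,-0.94,0,0],
    [0.3,-0.94,0,0],
    [0.3,-0.94,0,0],
    [0.3,-0.94,0,0],
    [0.3,-0.94,0,0],
    [0.3,-0.94,0,0],
    [0.3,-0.94,0,0],
    [0.3,-0.94,0,0],
    [0.3,-0.94,0,0],
    [0,0,0,0]
  ]
}}

```text
clock: 2.85
tcp_pos: [0.4526, -0.0802, 0.2389]
orientation: [0.996, -0.089, 0.0, -0.0]
wrist_force: [-0.2, -0.1, -0.2]
gripper_width: 0.0002
```

```bash
cat >> h.py <<'E'
def st():
    s=telemetry.sense(); q=s['orientation']
    from scipy.spatial.transform import Rotation as R
    M=R.from_quat(q).as_matrix(); 
    print('t',round(s['clock'],2),'tcp',np.round(s['tcp_pos'],4),'yaw',round(np.degrees(np.arctan2(M[1,0],M[0,0])),2),'tz',M[:,2].round(3),'F',np.round(s['wrist_force'],1),'T',np.round(s['torque'],2),'w',round(s['gripper_width'],4)); return s,M
E
python3 - <<'E'
from h import *
s,M=st(); print(np.round(s['joint_positions'],2))
p,d,c=shot('wrist','w1.png'); np.savez('w1.npz',p=p,d=d,**{k:np.array(v) for k,v in c.items()})
for q in ['mould','loupe']:
  for r in finder.cut_out('wrist',q)[:2]:
    P,u,v=pts(d,c,r['mask']);zt=np.percentile(P[:,2],90);T=P[abs(P[:,2]-zt)<.005]
    print(q,r['conf'],np.round(r['box']),zt,cv2.minAreaRect((T[:,:2]*1000).astype(np.float32)))
E
```

```text
t 2.85 tcp [ 0.4526 -0.0802  0.2389] yaw -10.16 tz [ 0.001  0.001 -1.   ] F [-0.2 -0.1 -0.2] T [0.08 0.04 0.01] w 0.0002
[-0.43  0.22  1.53  0.    1.39  1.31]
mould 0.85 [259. 169.  41.  70.] 0.0556048874639813 ((452.18756103515625, -83.45394134521484), (48.026554107666016, 64.04238891601562), 79.89556121826172)
loupe 0.57 [357. 214.  44.  28.] 0.012722277528087002 ((366.6361999511719, -193.1147918701172), (25.52058219909668, 58.364990234375), 16.57913589477539)
```

View pics/w1.png

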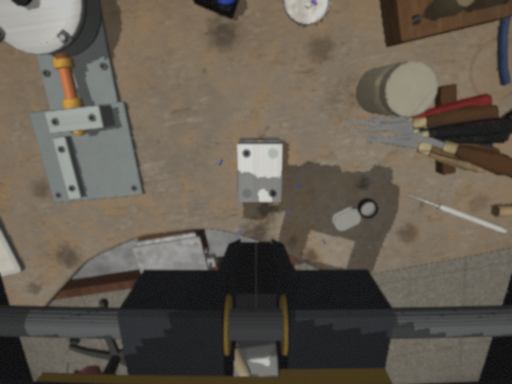

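```bash
python3 - <<'E'
import cv2
p=cv2.imread('pics/w1.png'); cv2.imwrite('pics/w1z.png',cv2.resize(p[120:215,200:320],None,fx=6,fy=6,interpolation=cv2.INTER_CUBIC))
E
```

```text
(no output)
```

View pics/w1z.png

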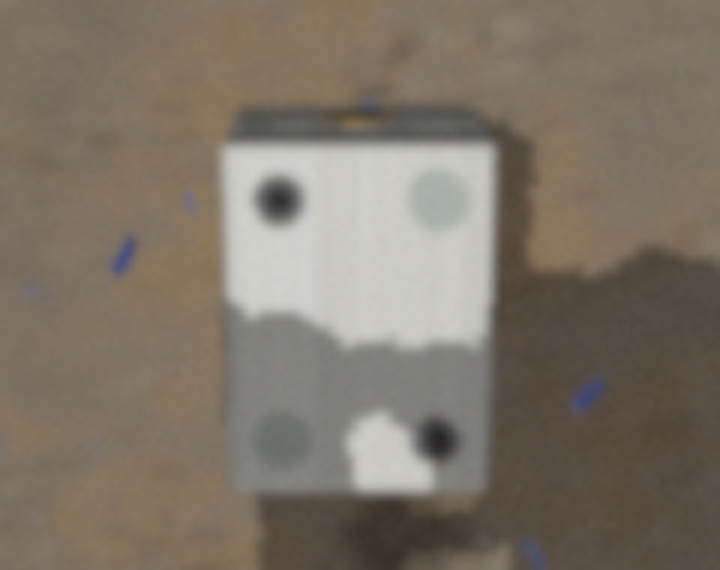

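The brass gate hole shows at zoomed (352,120), which is the mould's +x end, so its yaw is about -10°. The centre is (0.4523, -0.0835) and the top is at about 0.0556. Now I'll press it down with the shut fingers.

>>> {"fn": "play_rows", "kwargs": {
  "series": [
    [0,0.1,0.8,0],
    [0,0,0.8,0],
    [0,0,0.8,0],
    [0,0,0.8,0],
    [0,0,0.8,0],
    [0,0,0.8,0],
    [0,0,0.6,0],
    [0,0,0.3,0],
    [0,0,0,0]
  ]
}}

```text
clock: 3.75
tcp_pos: [0.4496, -0.0875, 0.0662]
orientation: [0.996, -0.092, -0.002, -0.001]
wrist_force: [0.8, -0.7, 0.5]
gripper_width: 0.0
```

>>> {"fn": "play_rows", "kwargs": {
  "series": [
    [0,0,0.1,0],
    [0,0,0.1,0],
    [0,0,0,0]
  ]
}}

```text
clock: 4.0
tcp_pos: [0.4509, -0.0871, 0.062]
orientation: [0.996, -0.092, 0.0, 0.0]
wrist_force: [-0.5, 0.0, -0.3]
gripper_width: 0.0006
```

```bash
python3 -c "
from h import *
st()"
```

```text
t 4.0 tcp [ 0.4509 -0.0871  0.062 ] yaw -10.57 tz [ 0.001 -0.    -1.   ] F [-0.5  0.  -0.3] T [ 0.04  0.03 -0.02] w 0.0006
```

>>> {"fn": "play_rows", "kwargs": {
  "series": [
    [0.03,-0.12,0.1,0],
    [0,0,0,0],
    [0,0,0,0]
  ]
}}

```text
clock: 4.25
tcp_pos: [0.4525, -0.0831, 0.0589]
orientation: [0.996, -0.092, 0.0, 0.0]
wrist_force: [0.4, 0.1, 0.2]
gripper_width: 0.0005
```

>>> {"fn": "play_rows", "kwargs": {
  "series": [
    [0,0,0.1,0],
    [0,0,0,0]
  ]
}}

```text
clock: 4.42
tcp_pos: [0.4523, -0.0832, 0.0555]
orientation: [0.996, -0.092, -0.0, -0.0]
wrist_force: [0.9, 0.7, 0.3]
gripper_width: 0.0005
```

>>> {"fn": "play_rows", "kwargs": {
  "series": [
    [0,0,0.1,0],
    [0,0,0,0]
  ]
}}

```text
clock: 4.58
tcp_pos: [0.4524, -0.0832, 0.0527]
orientation: [0.996, -0.092, 0.0, -0.0]
wrist_force: [-0.4, 0.7, -0.9]
gripper_width: 0.0005
```

>>> {"fn": "play_rows", "kwargs": {
  "series": [
    [0,0,0.05,0],
    [0,0,0,0],
    [0,0,0,0]
  ]
}}

```text
clock: 4.83
tcp_pos: [0.4524, -0.0833, 0.0513]
orientation: [0.996, -0.092, 0.0, 0.0]
wrist_force: [0.3, -0.3, 2.8]
gripper_width: 0.0005
```

```bash
python3 - <<'E'
from h import *
s,M=st()
import cv2
for n in ['scene','side']:
    p,d,c=shot(n,n+'2.png')
    u,v=proj([.452,-.083,.05],c)[0].astype(int); print(u,v)
    cv2.imwrite(f'pics/{n}2z.png',cv2.resize(p[v-40:v+40,u-50:u+50,::-1],None,fx=6,fy=6,interpolation=cv2.INTER_CUBIC))
E
```

```text
t 4.83 tcp [ 0.4524 -0.0833  0.0513] yaw -10.56 tz [ 0. -0. -1.] F [ 0.3 -0.3  2.8] T [ 0.14  0.07 -0.09] w 0.0005
312 188
286 176
```

View pics/scene2z.png

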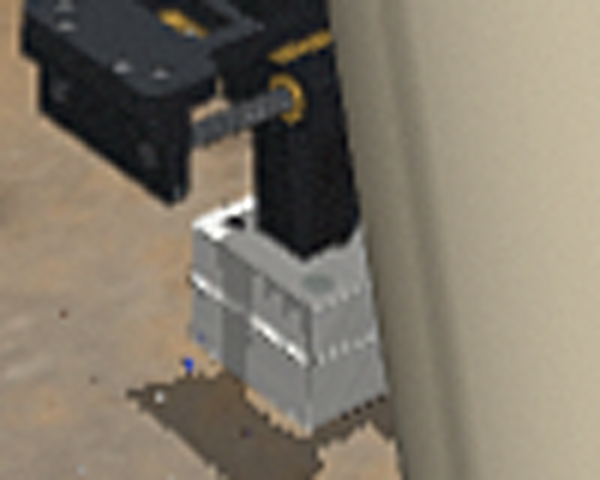

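View pics/side2z.png

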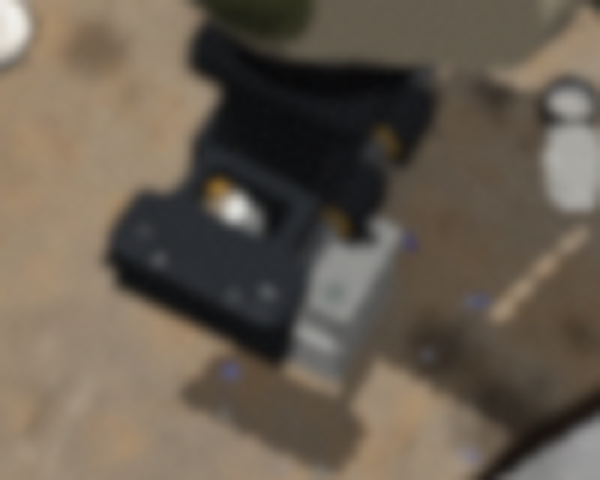

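>>> {"fn": "play_rows", "kwargs": {
  "series": [
    [0,0,0.05,0],
    [0,0,0,0],
    [0,0,0,0]
  ]
}}

```text
clock: 5.18
tcp_pos: [0.4525, -0.0833, 0.0503]
orientation: [0.996, -0.092, 0.0, 0.0]
wrist_force: [-3.6, 1.2, 11.5]
gripper_width: 0.0005
```

>>> {"fn": "play_rows", "kwargs": {
  "series": [
    [0,0,0.05,0],
    [0,0,0,0],
    [0,0,0,0]
  ]
}}

```text
clock: 5.43
tcp_pos: [0.4525, -0.0833, 0.0501]
orientation: [0.996, -0.092, 0.001, 0.0]
wrist_force: [-6.5, 2.0, 30.6]
gripper_width: 0.0008
```

>>> {"fn": "play_rows", "kwargs": {
  "series": [
    [0,0,0.05,0],
    [0,0,0,0],
    [0,0,0,0]
  ]
}}

```text
clock: 5.68
tcp_pos: [0.4526, -0.0833, 0.0499]
orientation: [0.996, -0.092, 0.001, 0.001]
wrist_force: [-11.2, 4.3, 49.0]
gripper_width: 0.0006
```

>>> {"fn": "play_rows", "kwargs": {
  "series": [
    [0,0,0.03,0],
    [0,0,0,0],
    [0,0,0,0]
  ]
}}

```text
clock: 5.93
tcp_pos: [0.4527, -0.0833, 0.0499]
orientation: [0.996, -0.092, 0.002, 0.001]
wrist_force: [-15.1, 5.5, 60.9]
gripper_width: 0.0007
```

>>> {"fn": "play_rows", "kwargs": {
  "series": [
    [0,0,-0.1,0],
    [0,0,-0.2,0],
    [0,0,-0.7,0],
    [0,0,-0.8,0],
    [0,0,-0.8,0],
    [0,0,-0.6,0],
    [0,0,0,0],
    [0,0,0,0]
  ],
  "fingers": 0
}}

```text
clock: 6.6
tcp_pos: [0.4525, -0.0833, 0.1419]
orientation: [0.996, -0.092, 0.0, 0.0]
wrist_force: [-0.1, 0.1, -0.9]
gripper_width: 0.0514
```

```bash
python3 - <<'E'
from h import *
s,M=st()
import cv2
for n in ['scene','side','wrist']:
    p,d,c=shot(n,n+'3.png')
    u,v=proj([.452,-.083,.05],c)[0].astype(int); u=max(u,50);v=max(v,40)
    cv2.imwrite(f'pics/{n}3z.png',cv2.resize(p[v-40:v+40,u-50:u+50,::-1],None,fx=6,fy=6,interpolation=cv2.INTER_CUBIC))
    for r in finder.cut_out(n,'mould')[:1]:
        P,_,_=pts(d,c,r['mask']);zt=np.percentile(P[:,2],85);T=P[abs(P[:,2]-zt)<.005]
        print(n,r['conf'],np.round(r['box']),zt,np.median(T[:,2]),cv2.minAreaRect((T[:,:2]*1000).astype(np.float32)))
E
```

```text
t 6.6 tcp [ 0.4525 -0.0833  0.1419] yaw -10.56 tz [ 0.001 -0.    -1.   ] F [-0.1  0.1 -0.9] T [ 0.11 -0.04 -0.01] w 0.0514
scene 0.79 [312. 200.  35.  42.] 0.04945986903557445 0.049072103540098944 ((451.775390625, -83.94024658203125), (50.363895416259766, 65.81925201416016), 79.23048400878906)
side 0.84 [286. 183.  38.  32.] 0.05116013998511828 0.05005733895416958 ((452.1100158691406, -83.38980865478516), (49.8297233581543, 62.92189025878906), 79.53687286376953)
wrist 0.88 [256. 193.  60.  87.] 0.0504704039334795 0.04982183449517487 ((452.3519287109375, -83.47648620605469), (48.07649230957031, 63.91203308105469), 79.68406677246094)
```

View pics/scene3z.png

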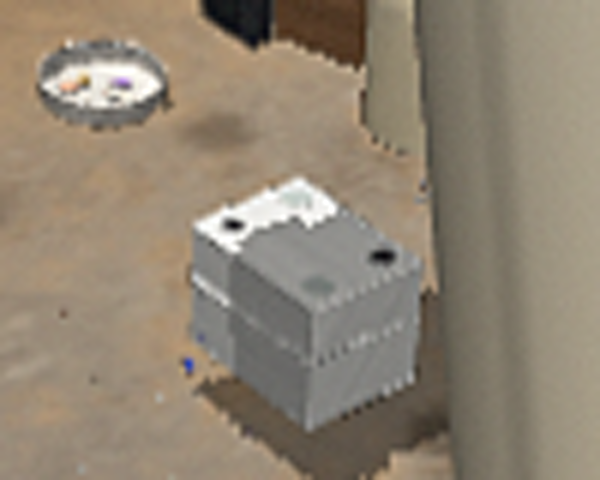

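View pics/wrist3.png

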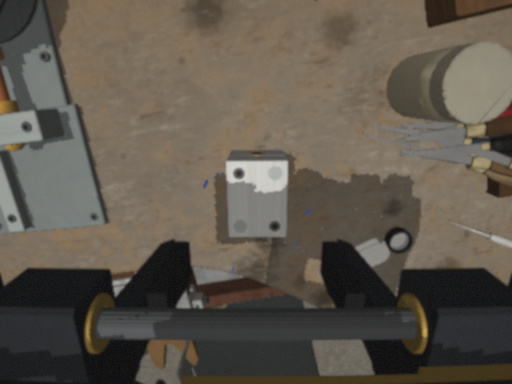

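The top now reads about 0.050 in all three views (it was 0.0556). The fingers met a hard stop at TCP 0.0499, so the mould is closed. Next I grip it across the long sides.

>>> {"fn": "play_rows", "kwargs": {
  "series": [
    [0,0,0,0],
    [0,0,0,0],
    [0,0,0,0],
    [0,0,0.4,0],
    [0,0,0.7,0],
    [0,0,0.8,0],
    [0,0,0.8,0],
    [0,0,0.7,0],
    [0,0,0.5,0],
    [0,0,0.2,0],
    [0,0,0,0],
    [0,0,0,0]
  ]
}}

```text
clock: 7.9
tcp_pos: [0.4526, -0.0834, 0.0192]
orientation: [0.996, -0.092, 0.0, 0.0]
wrist_force: [0.5, 0.4, 0.6]
gripper_width: 0.0882
```

>>> {"fn": "play_rows", "kwargs": {
  "series": [
    [0,0,0,0],
    [0,0,0,0],
    [0,0,0,0],
    [0,0,0,0],
    [0,0,0,0],
    [0,0,0,0],
    [0,0,0,0],
    [0,0,0,0]
  ],
  "fingers": 255,
  "newtons": 40
}}

```text
clock: 8.57
tcp_pos: [0.4524, -0.0834, 0.019]
orientation: [0.996, -0.092, 0.0, 0.0]
wrist_force: [-1.4, -1.1, 2.7]
gripper_width: 0.0478
```

```bash
python3 -c "
from h import *
st()"
```

```text
t 8.57 tcp [ 0.4524 -0.0834  0.019 ] yaw -10.55 tz [ 0. -0. -1.] F [-1.4 -1.1  2.7] T [-0.13  0.19 -0.01] w 0.0478
```

>>> {"fn": "play_rows", "kwargs": {
  "series": [
    [0,0,-0.3,0],
    [0,0,-0.5,0],
    [0,0,-0.5,0],
    [0,0,-0.4,-0.35],
    [0,0,0,-0.35],
    [0,0,0,-0.36],
    [0,0,0,0],
    [0,0,0,0]
  ]
}}

```text
clock: 9.23
tcp_pos: [0.4521, -0.0831, 0.07]
orientation: [0.999, -0.04, -0.0, -0.0]
wrist_force: [0.5, -0.3, -3.8]
gripper_width: 0.0478
```

>>> {"fn": "play_rows", "kwargs": {
  "series": [
    [0.06,-0.4,0,0],
    [0.06,-0.7,0,0],
    [0.06,-0.8,0,0],
    [0.06,-0.8,0,0],
    [0.06,-0.8,0,0],
    [0.06,-0.8,0,0],
    [0.06,-0.8,0,0],
    [0,-0.7,0,0],
    [0,-0.4,0,0],
    [0,0,0,0],
    [0,0,0,0],
    [0,0,0,0]
  ]
}}

```text
clock: 10.23
tcp_pos: [0.4793, 0.1007, 0.0697]
orientation: [0.999, -0.039, -0.0, 0.0]
wrist_force: [0.1, -0.6, -4.1]
gripper_width: 0.0477
```

```bash
python3 - <<'E'
from h import *
import cv2
s,M=st()
c0=None
acc=[]
for n in ['scene','side']:
    p,d,c=shot(n,n+'4.png')
    u,v=proj([.50,.11,.03],c)[0].astype(int)
    cv2.imwrite(f'pics/{n}4z.png',cv2.resize(p[v-55:v+45,u-65:u+65,::-1],None,fx=5.5,fy=5.5,interpolation=cv2.INTER_CUBIC))
p,d,c=shot('wrist','w4.png')
for q in ['back_stop','side_fence','mould']:
    for r in finder.cut_out('wrist',q)[:1]:
        P,_,_=pts(d,c,r['mask']);zt=np.percentile(P[:,2],85);T=P[abs(P[:,2]-zt)<.004]
        print(q,r['conf'],np.round(r['box']),zt,len(T),cv2.minAreaRect((T[:,:2]*1000).astype(np.float32)))
E
```

```text
t 10.23 tcp [0.4793 0.1007 0.0697] yaw -4.52 tz [-0.001 -0.    -1.   ] F [ 0.1 -0.6 -4.1] T [ 0.03  0.01 -0.02] w 0.0477
back_stop 0.72 [257. 268. 114. 169.] 0.10106167996080022 11191 ((479.67529296875, 101.06165313720703), (48.55974578857422, 64.86519622802734), 85.77680206298828)
side_fence 0.81 [190. 197.  32.  99.] 0.020608541893010437 2039 ((497.67138671875, 143.97219848632812), (16.527755737304688, 62.95029830932617), 84.79837036132812)
mould 0.6 [255. 269. 116. 167.] 0.10106814522905093 11042 ((479.6838684082031, 101.06101989746094), (48.55974578857422, 64.84797668457031), 85.77680206298828)
```

View pics/w4.png

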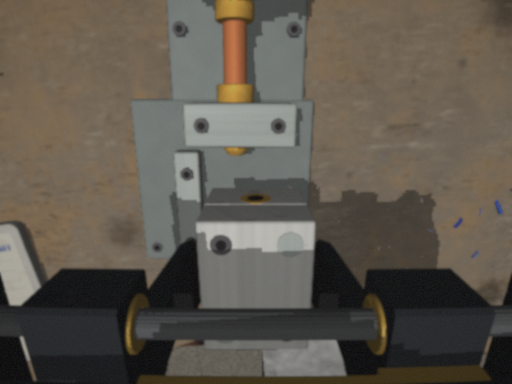

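View pics/scene4z.png

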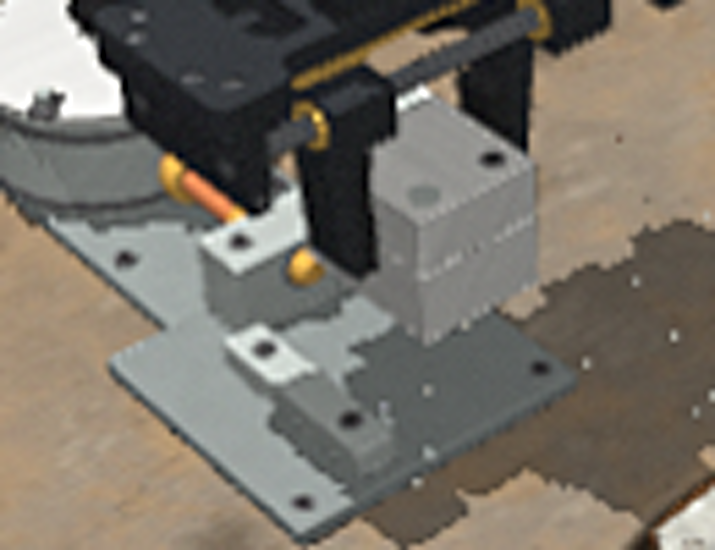

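View pics/side4z.png

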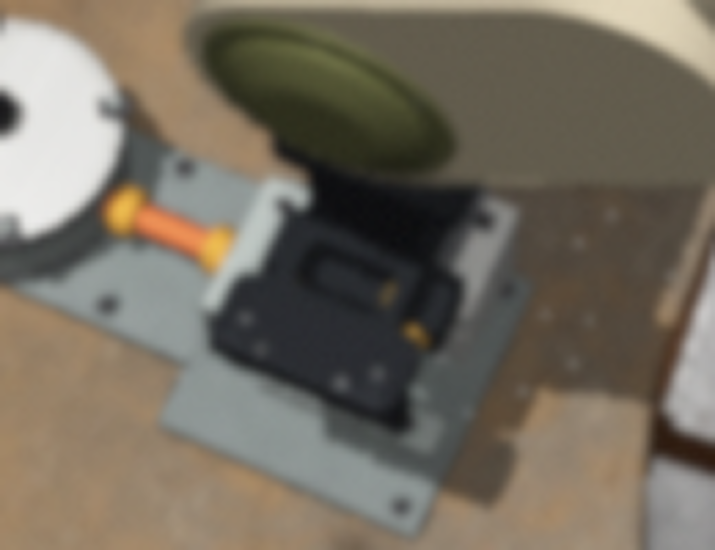

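The wrist view shows the gate at (255,198) facing the nozzle at (236,150), with the rail at (187,175). I'll refine the station's pose from wrist depth.

```bash
python3 - <<'E'
from h import *
p,d,c=shot('wrist','w5.png'); P,u,v=pts(d,c)
for nm,z,b in [('stop',.040,(.51,.58,.06,.15)),('fence',.020,(.44,.535,.12,.17))]:
    m=(abs(P[:,2]-z)<.0035)&(P[:,0]>b[0])&(P[:,0]<b[1])&(P[:,1]>b[2])&(P[:,1]<b[3])
    if nm=='fence': m&=(u<205)
    T=P[m]; print(nm,m.sum(),T[:,2].mean(),cv2.minAreaRect((T[:,:2]*1000).astype(np.float32)))
    if nm=='stop':
        yy=np.arange(.08,.13,.004); e=np.array([np.percentile(T[abs(T[:,1]-y)<.002,0],1.5) for y in yy]); f=np.polyfit(yy,e,1); print('face x at y=.11',np.polyval(f,.11),'yaw',-np.degrees(np.arctan(f[0])), np.std(e-np.polyval(f,yy)))
    else:
        xx=np.arange(T[:,0].min()+.006,T[:,0].max()-.006,.004); e=np.array([np.percentile(T[abs(T[:,0]-x)<.002,1],1.5) for x in xx]); f=np.polyfit(xx,e,1); print(xx[[0,-1]],'face y at x=.50',np.polyval(f,.50),'yaw',np.degrees(np.arctan(f[0])),np.std(e-np.polyval(f,xx)))
E
```

```text
stop 5344 0.03968313374429042 ((548.36328125, 104.47984313964844), (62.487125396728516, 33.911373138427734), 85.44097900390625)
face x at y=.11 0.5326604825137258 yaw -5.641878612243744 0.0001810101283885145
fence 2022 0.019844721625873887 ((497.7792053222656, 143.81387329101562), (16.521692276000977, 62.56083679199219), 85.16560363769531)
[0.47322739 0.52122739] face y at x=.50 0.1366757964641015 yaw -11.20741837425842 0.0011824514448971531
```

>>> {"fn": "play_rows", "kwargs": {
  "series": [
    [0,0,0.3,0.05],
    [0,0,0.4,0],
    [0,0,0.4,0],
    [0,0,0.2,0],
    [0,0,0,0],
    [0,0,0,0]
  ]
}}

```text
clock: 11.08
tcp_pos: [0.4794, 0.1012, 0.0307]
orientation: [0.999, -0.042, -0.0, -0.0]
wrist_force: [0.1, -0.5, -3.3]
gripper_width: 0.0477
```

>>> {"fn": "play_rows", "kwargs": {
  "series": [
    [0,0,0.05,0],
    [0,0,0,0],
    [0,0,0,0]
  ]
}}

```text
clock: 11.33
tcp_pos: [0.4797, 0.1012, 0.0297]
orientation: [0.999, -0.042, 0.0, -0.0]
wrist_force: [-0.4, 0.1, -4.0]
gripper_width: 0.0477
```

>>> {"fn": "play_rows", "kwargs": {
  "series": [
    [0,0,0.05,0],
    [0,0,0,0],
    [0,0,0,0]
  ]
}}

```text
clock: 11.58
tcp_pos: [0.4795, 0.1012, 0.0279]
orientation: [0.999, -0.042, 0.0, -0.0]
wrist_force: [-0.5, 0.8, -3.9]
gripper_width: 0.0478
```

>>> {"fn": "play_rows", "kwargs": {
  "series": [
    [0,0,0.03,0],
    [0,0,0,0],
    [0,0,0,0]
  ]
}}

```text
clock: 11.83
tcp_pos: [0.4796, 0.1012, 0.027]
orientation: [0.999, -0.042, 0.0, -0.0]
wrist_force: [0.3, -0.6, -3.1]
gripper_width: 0.0478
```

>>> {"fn": "play_rows", "kwargs": {
  "series": [
    [0,0,0.03,0],
    [0,0,0,0],
    [0,0,0,0]
  ]
}}

```text
clock: 12.08
tcp_pos: [0.4796, 0.1012, 0.027]
orientation: [0.999, -0.042, 0.0, 0.0]
wrist_force: [-3.1, -0.1, 9.6]
gripper_width: 0.0477
```

```bash
python3 -c "
from h import *
st()"
```

```text
t 12.08 tcp [0.4796 0.1012 0.027 ] yaw -4.76 tz [ 0.001 -0.    -1.   ] F [-3.1 -0.1  9.6] T [ 0.    0.54 -0.01] w 0.0477
```

Table contact at z = 0.027. I'll ease the down-force, then slide to the fence.

>>> {"fn": "play_rows", "kwargs": {
  "series": [
    [0,-0.1,-0.02,0],
    [0,-0.1,0,0],
    [0,-0.1,0,0],
    [0,0,0,0],
    [0,0,0,0]
  ]
}}

```text
clock: 12.5
tcp_pos: [0.4807, 0.1104, 0.027]
orientation: [0.999, -0.041, 0.001, -0.0]
wrist_force: [-0.5, -1.0, 5.5]
gripper_width: 0.0476
```

>>> {"fn": "play_rows", "kwargs": {
  "series": [
    [0,-0.05,0,0],
    [0,0,0,0],
    [0,0,0,0]
  ]
}}

```text
clock: 12.75
tcp_pos: [0.4808, 0.1116, 0.027]
orientation: [0.999, -0.041, 0.001, 0.0]
wrist_force: [-0.8, -3.9, 5.2]
gripper_width: 0.048
```

>>> {"fn": "play_rows", "kwargs": {
  "series": [
    [0,-0.03,0,0],
    [0,0,0,0],
    [0,0,0,0]
  ]
}}

```text
clock: 13.0
tcp_pos: [0.4809, 0.1123, 0.027]
orientation: [0.999, -0.041, 0.001, 0.0]
wrist_force: [-0.3, -5.1, 6.4]
gripper_width: 0.0477
```

>>> {"fn": "play_rows", "kwargs": {
  "series": [
    [0,-0.03,0,0],
    [0,0,0,0],
    [0,0,0,0]
  ]
}}

```text
clock: 13.25
tcp_pos: [0.4809, 0.1125, 0.027]
orientation: [0.999, -0.042, 0.0, 0.001]
wrist_force: [-0.7, -11.2, 6.6]
gripper_width: 0.0476
```

```bash
python3 -c "
from h import *
st()"
```

```text
t 13.25 tcp [0.4809 0.1125 0.027 ] yaw -4.76 tz [ 0.001 -0.002 -1.   ] F [ -0.7 -11.2   6.6] T [-1.67  0.24 -0.13] w 0.0476
```

>>> {"fn": "play_rows", "kwargs": {
  "series": [
    [0.1,0,0,0],
    [0.1,0,0,0],
    [0.1,0,0,0],
    [0.1,0,0,0],
    [0,0,0,0],
    [0,0,0,0]
  ]
}}

```text
clock: 13.75
tcp_pos: [0.4858, 0.112, 0.027]
orientation: [0.999, -0.041, -0.008, 0.001]
wrist_force: [-29.8, -10.6, 32.7]
gripper_width: 0.0475
```

>>> {"fn": "play_rows", "kwargs": {
  "series": [
    [0.05,0,0,0],
    [0.05,0,0,0],
    [0,0,0,0],
    [0,0,0,0]
  ]
}}

```text
clock: 14.08
tcp_pos: [0.4883, 0.1118, 0.027]
orientation: [0.999, -0.041, -0.008, 0.001]
wrist_force: [-31.5, -10.3, 33.6]
gripper_width: 0.0475
```

```bash
python3 -c "
from h import *
st()"
```

```text
t 14.08 tcp [0.4883 0.1118 0.027 ] yaw -4.69 tz [-0.016 -0.002 -1.   ] F [-31.5 -10.3  33.6] T [-1.67  4.78 -0.07] w 0.0475
```

Friction is jamming the front edge down, so I'll unload the vertical force.

>>> {"fn": "play_rows", "kwargs": {
  "series": [
    [0,0.02,-0.04,0],
    [0,0,0,0],
    [0,0,0,0]
  ]
}}

```text
clock: 14.33
tcp_pos: [0.4937, 0.1113, 0.0272]
orientation: [0.999, -0.041, -0.002, 0.0]
wrist_force: [-3.0, -5.6, -2.8]
gripper_width: 0.0477
```

>>> {"fn": "play_rows", "kwargs": {
  "series": [
    [0,0,-0.03,0],
    [0,0,0,0],
    [0,0,0,0]
  ]
}}

```text
clock: 14.58
tcp_pos: [0.4939, 0.1113, 0.0278]
orientation: [0.999, -0.042, -0.002, 0.0]
wrist_force: [-4.3, -5.1, -3.1]
gripper_width: 0.0477
```

```bash
python3 -c "
from h import *
st()"
```

```text
t 14.58 tcp [0.4939 0.1113 0.0278] yaw -4.76 tz [-0.004 -0.001 -1.   ] F [-4.3 -5.1 -3.1] T [-0.99  0.62 -0.06] w 0.0477
```

>>> {"fn": "play_rows", "kwargs": {
  "series": [
    [0.05,0,0.02,0],
    [0,0,0,0],
    [0,0,0,0]
  ]
}}

```text
clock: 14.83
tcp_pos: [0.4951, 0.1112, 0.0272]
orientation: [0.999, -0.042, -0.003, 0.0]
wrist_force: [-3.8, -5.3, -2.5]
gripper_width: 0.0478
```

```bash
python3 - <<'E'
from h import *
import cv2
st()
for n in ['scene','side']:
    p,d,c=shot(n,n+'6.png')
    u,v=proj([.50,.11,.03],c)[0].astype(int)
    cv2.imwrite(f'pics/{n}6z.png',cv2.resize(p[v-55:v+45,u-65:u+65,::-1],None,fx=5.5,fy=5.5,interpolation=cv2.INTER_CUBIC))
p,d,c=shot('wrist','w6.png')
E
```

```text
t 14.83 tcp [0.4951 0.1112 0.0272] yaw -4.76 tz [-0.005 -0.001 -1.   ] F [-3.8 -5.3 -2.5] T [-1.03  0.73 -0.09] w 0.0478
```

View pics/scene6z.png

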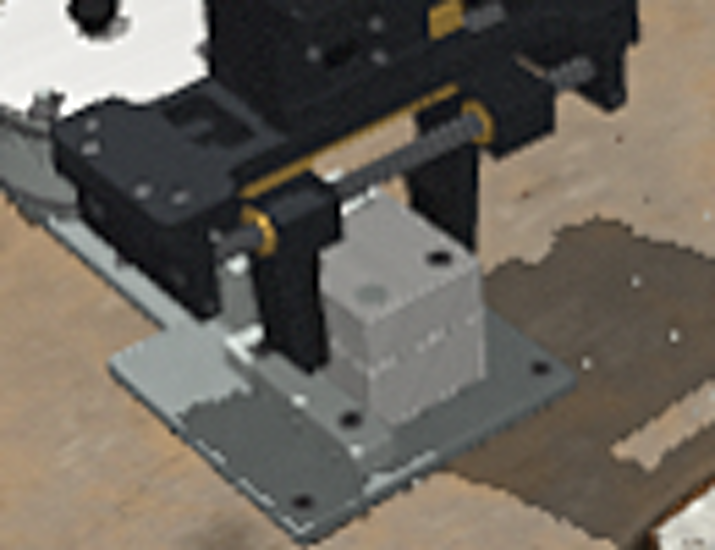

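View pics/w6.png

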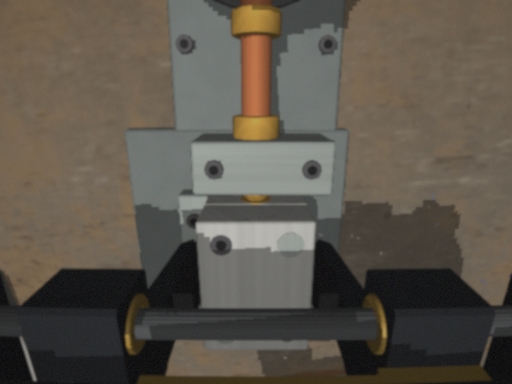

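>>> {"fn": "play_rows", "kwargs": {
  "series": [
    [0.05,0,0,0],
    [0,0,0,0],
    [0,0,0,0]
  ]
}}

```text
clock: 15.23
tcp_pos: [0.4958, 0.1111, 0.0272]
orientation: [0.999, -0.041, -0.003, 0.001]
wrist_force: [-8.4, -5.9, 1.2]
gripper_width: 0.0474
```

>>> {"fn": "play_rows", "kwargs": {
  "series": [
    [0.05,0,0,0],
    [0,0,0,0],
    [0,0,0,0]
  ]
}}

```text
clock: 15.48
tcp_pos: [0.4969, 0.111, 0.0272]
orientation: [0.999, -0.041, -0.004, 0.001]
wrist_force: [-9.6, -5.0, 2.2]
gripper_width: 0.048
```

>>> {"fn": "play_rows", "kwargs": {
  "series": [
    [0.05,0,-0.01,0],
    [0,0,0,0],
    [0,0,0,0]
  ]
}}

```text
clock: 15.73
tcp_pos: [0.4986, 0.1109, 0.0273]
orientation: [0.999, -0.041, -0.004, 0.0]
wrist_force: [-8.0, -6.6, -1.1]
gripper_width: 0.0479
```

>>> {"fn": "play_rows", "kwargs": {
  "series": [
    [0.05,0,-0.01,0],
    [0,0,0,0],
    [0,0,0,0]
  ]
}}

```text
clock: 15.98
tcp_pos: [0.4999, 0.1107, 0.0274]
orientation: [0.999, -0.041, -0.004, 0.0]
wrist_force: [-7.7, -6.3, -3.2]
gripper_width: 0.0478
```

```bash
python3 -c "
from h import *
st()"
```

```text
t 15.98 tcp [0.4999 0.1107 0.0274] yaw -4.75 tz [-0.008 -0.001 -1.   ] F [-7.7 -6.3 -3.2] T [-0.96  1.29 -0.08] w 0.0478
```

>>> {"fn": "play_rows", "kwargs": {
  "series": [
    [0.04,0,0,0],
    [0,0,0,0],
    [0,0,0,0]
  ]
}}

```text
clock: 16.23
tcp_pos: [0.5, 0.1108, 0.0273]
orientation: [0.999, -0.041, -0.005, 0.0]
wrist_force: [-11.7, -5.2, -0.5]
gripper_width: 0.0476
```

>>> {"fn": "play_rows", "kwargs": {
  "series": [
    [0.03,0,0,0],
    [0,0,0,0],
    [0,0,0,0]
  ]
}}

```text
clock: 16.48
tcp_pos: [0.5, 0.1108, 0.0272]
orientation: [0.999, -0.041, -0.006, 0.0]
wrist_force: [-15.0, -6.8, 2.1]
gripper_width: 0.0479
```

```bash
python3 -c "
from h import *
st()"
```

```text
t 16.48 tcp [0.5    0.1108 0.0272] yaw -4.75 tz [-0.012 -0.    -1.   ] F [-15.   -6.8   2.1] T [-0.94  2.36 -0.22] w 0.0479
```

```bash
cat >> h.py <<'E'
def top(n,f,lo=.04,hi=.075):
    p,d,c=shot(n,f)
    for r in finder.cut_out(n,'mould')[:1]:
        P,_,_=pts(d,c,r['mask']); P=P[(P[:,2]>lo)&(P[:,2]<hi)]; zt=np.percentile(P[:,2],70); T=P[abs(P[:,2]-zt)<.003]
        A=np.c_[T[:,:2]-T[:,:2].mean(0),np.ones(len(T))]
        s=np.linalg.lstsq(A,T[:,2],rcond=None)[0]; R=cv2.minAreaRect((T[:,:2]*1000).astype(np.float32))
        print(n,round(r['conf'],2),len(T),'slope',s.round(4),R)
E
python3 - <<'E'
from h import *
st(); top('wrist','w7.png'); top('scene','scene7.png'); top('side','side7.png')
# calibrate: old picture before tilt (w5-like) not stored; stop top plane as reference
p,d,c=shot('wrist','w8.png'); P,u,v=pts(d,c)
m=(abs(P[:,2]-.04)<.003)&(P[:,0]>.53)&(P[:,0]<.565)&(P[:,1]>.07)&(P[:,1]<.14); T=P[m]
A=np.c_[T[:,:2]-T[:,:2].mean(0),np.ones(len(T))];print('stop',m.sum(),np.linalg.lstsq(A,T[:,2],rcond=None)[0].round(4))
m=(abs(P[:,2]-.0)<.004)&(P[:,0]>.5)&(P[:,1]<.06); T=P[m]
A=np.c_[T[:,:2]-T[:,:2].mean(0),np.ones(len(T))];print('bench',m.sum(),np.linalg.lstsq(A,T[:,2],rcond=None)[0].round(4))
E
```

```text
t 16.48 tcp [0.5    0.1108 0.0272] yaw -4.75 tz [-0.012 -0.    -1.   ] F [-15.   -6.8   2.1] T [-0.94  2.36 -0.22] w 0.0479
wrist 0.66 3055 slope [-0.0005  0.0003  0.0406] ((572.1666259765625, 102.39958190917969), (60.88608932495117, 81.30535888671875), 85.16024017333984)
scene 0.55 437 slope [ 0.0026 -0.0009  0.0575] ((496.3722839355469, 111.2664794921875), (51.163360595703125, 56.62250900268555), 86.506591796875)
side 0.36 107 slope [ 0.0661 -0.004   0.0586] ((475.3536071777344, 113.32098388671875), (48.63135528564453, 14.326130867004395), 85.86676025390625)
stop 8289 [-0.0393  0.0024  0.0398]
bench 36979 [-0.0012  0.0012 -0.0003]
```

View pics/w8.png

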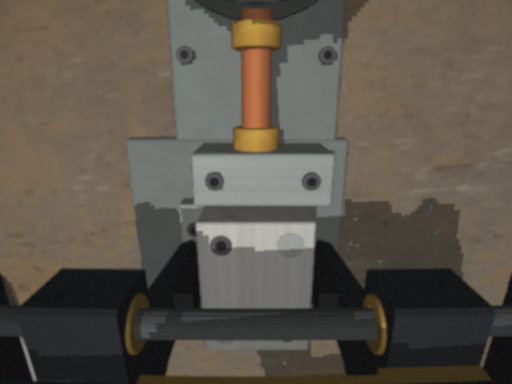

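```bash
cat >> h.py <<'E'
def plane(T):
    A=np.c_[T[:,:2]-T[:,:2].mean(0),np.ones(len(T))]; s=np.linalg.lstsq(A,T[:,2],rcond=None)[0]; return len(T),s.round(4)
def check(f):
    st(); p,d,c=shot('wrist',f); P,u,v=pts(d,c)
    m=(P[:,2]>.05)&(P[:,2]<.066)&(u>202)&(u<310)&(v>228)&(v<305); print('mould top',plane(P[m]))
    m=(P[:,2]>.05)&(P[:,2]<.066)&(u>190)&(u<325)&(v>200)&(v<360)
    print('rect',cv2.minAreaRect((P[m][:,:2]*1000).astype(np.float32)))
    m=(u>205)&(u<320)&(v>158)&(v<200); m&=abs(P[:,2]-.04)<.006; print('stop top',plane(P[m]))
    m=(u>370)&(u<500)&(v>50)&(v<180); print('bench',plane(P[m]))
E
python3 -c "
from h import *
check('w9.png')"
```

```text
t 16.83 tcp [0.5    0.1108 0.0272] yaw -4.76 tz [-0.012 -0.    -1.   ] F [-15.6  -4.8   2.8] T [-0.94  2.33 -0.21] w 0.0473
mould top (8093, array([-0.0044,  0.0004,  0.058 ]))
rect ((500.537109375, 110.48861694335938), (58.27128601074219, 65.14077758789062), 86.25473022460938)
stop top (4660, array([-0.0013,  0.0006,  0.04  ]))
bench (16562, array([-0.0009,  0.0015, -0.0003]))
```

>>> {"fn": "play_rows", "kwargs": {
  "series": [
    [0,-0.02,0.03,0],
    [0,0,0,0],
    [0,0,0,0]
  ]
}}

```text
clock: 17.13
tcp_pos: [0.5001, 0.1108, 0.0271]
orientation: [0.999, -0.041, -0.006, 0.001]
wrist_force: [-18.9, -9.1, 11.6]
gripper_width: 0.0479
```

```bash
python3 -c "
from h import *
check('w10.png')"
```

```text
t 17.13 tcp [0.5001 0.1108 0.0271] yaw -4.74 tz [-0.012 -0.001 -1.   ] F [-18.9  -9.1  11.6] T [-1.53  2.8  -0.29] w 0.0479
mould top (8107, array([ 0.0013, -0.0011,  0.0579]))
rect ((500.26666259765625, 110.6417236328125), (58.382564544677734, 64.97293090820312), 85.23873901367188)
stop top (4652, array([-0.0005,  0.0005,  0.04  ]))
bench (16579, array([-0.0009,  0.0015, -0.0003]))
```

```bash
python3 - <<'E'
from h import *
c=cams.calibration('wrist'); p,d=cams.capture('wrist'); 
P,u,v=pts(d,c)
G=np.full(d.shape+(3,),np.nan); G[v,u]=P
def edge(name,zc,tol,cols):
    out=[]
    for col in cols:
        z=G[:,col,2]; ok=np.abs(z-zc)<tol; idx=np.nonzero(ok)[0]
        out.append(idx)
    return out
# stop back and front edges of top, mould front top edge (px-wise extreme points)
for name,zc,cols,lo,hi in [('stop',.04,range(200,326,3),140,215),('mould',.058,range(206,308,3),205,330)]:
    F=[];B=[]
    for col in cols:
        z=G[:,col,2]; i=np.nonzero(np.abs(z-zc)<.003)[0]; i=i[(i>=lo)&(i<=hi)]
        if len(i)<8: continue
        B.append(G[i[0],col,:2]); F.append(G[i[-1],col,:2])
    for nm,E in (('far',B),('near',F)):
        E=np.array(E); f=np.polyfit(E[:,1],E[:,0],1); r=E[:,0]-np.polyval(f,E[:,1]); k=abs(r)<.001; f=np.polyfit(E[k,1],E[k,0],1)
        print(name,nm,len(E),k.sum(),'x@.11 %.4f yaw %.2f'%(np.polyval(f,.11),-np.degrees(np.arctan(f[0]))))
E
```

```text
stop far 42 15 x@.11 0.5562 yaw -4.84
stop near 42 41 x@.11 0.5320 yaw -4.07
mould far 34 34 x@.11 0.5322 yaw -4.67
mould near 34 34 x@.11 0.4923 yaw -4.46
```

The torque hints at contact off to one side, which would mean a slight yaw error. I'll try a small clockwise trim.

>>> {"fn": "play_rows", "kwargs": {
  "series": [
    [0,0,0,0.03],
    [0,0,0,0],
    [0,0,0,0]
  ]
}}

```text
clock: 17.48
tcp_pos: [0.5, 0.1109, 0.0271]
orientation: [0.999, -0.043, -0.006, 0.001]
wrist_force: [-18.7, -10.0, 11.2]
gripper_width: 0.0478
```

```bash
python3 -c "
from h import *
st()"
```

```text
t 17.48 tcp [0.5    0.1109 0.0271] yaw -4.89 tz [-0.012 -0.002 -1.   ] F [-18.7 -10.   11.2] T [-1.5   2.78 -0.04] w 0.0478
```

>>> {"fn": "play_rows", "kwargs": {
  "series": [
    [0,0,0,0.03],
    [0,0,0,0],
    [0,0,0,0]
  ]
}}

```text
clock: 17.73
tcp_pos: [0.5, 0.1109, 0.0271]
orientation: [0.999, -0.044, -0.006, 0.001]
wrist_force: [-18.2, -9.0, 12.4]
gripper_width: 0.0475
```

```bash
python3 -c "
from h import *
check('w12.png')"
```

```text
t 17.73 tcp [0.5    0.1109 0.0271] yaw -5.04 tz [-0.012 -0.002 -1.   ] F [-18.2  -9.   12.4] T [-1.5   2.85  0.14] w 0.0475
mould top (8104, array([-0.0006, -0.0009,  0.0579]))
rect ((500.43072509765625, 110.708251953125), (58.280517578125, 64.83444213867188), 84.75288391113281)
stop top (4653, array([-0.0032,  0.0014,  0.04  ]))
bench (16567, array([-0.0008,  0.0015, -0.0003]))
```

>>> {"fn": "play_rows", "kwargs": {
  "series": [
    [0,0,0,-0.025],
    [0,0,0,0],
    [0,0,0,0],
    [0,0,0,0],
    [0,0,0,0],
    [0,0,0,0]
  ]
}}

```text
clock: 18.28
tcp_pos: [0.5, 0.1109, 0.0271]
orientation: [0.999, -0.043, -0.006, 0.001]
wrist_force: [-18.8, -9.1, 12.1]
gripper_width: 0.0477
```

```bash
python3 - <<'E'
from h import *
check('w13.png')
for n in ['scene','side']:
    p,d,c=shot(n,n+'9.png')
    u,v=proj([.50,.11,.03],c)[0].astype(int)
    cv2.imwrite(f'pics/{n}9z.png',cv2.resize(p[v-50:v+40,u-60:u+60,::-1],None,fx=6,fy=6,interpolation=cv2.INTER_CUBIC))
for q in ['wax_block','tin_lid','loupe']:
    for n in ['scene','side']:
        for r in finder.cut_out(n,q)[:1]: print(n,q,round(r['conf'],2),np.round(r['box']))
st()
E
```

```text
t 18.28 tcp [0.5    0.1109 0.0271] yaw -4.92 tz [-0.012 -0.002 -1.   ] F [-18.8  -9.1  12.1] T [-1.45  2.78 -0.09] w 0.0477
mould top (8106, array([-0.0002, -0.0012,  0.0579]))
rect ((500.3538513183594, 110.63238525390625), (58.180564880371094, 64.99015808105469), 85.61885833740234)
stop top (4651, array([0.0018, 0.0002, 0.04  ]))
bench (16571, array([-0.0009,  0.0011, -0.0003]))
side wax_block 0.71 [209. 166.  21.  24.]
scene tin_lid 0.62 [279. 162.  26.  17.]
side tin_lid 0.52 [231. 139.  18.  12.]
scene loupe 0.41 [206. 219. 112. 106.]
side loupe 0.58 [207. 164.  20.  23.]
t 18.73 tcp [0.5001 0.1109 0.0271] yaw -4.92 tz [-0.012 -0.001 -1.   ] F [-18.   -9.5  12. ] T [-1.48  2.8  -0.1 ] w 0.0481
```

View pics/scene9z.png

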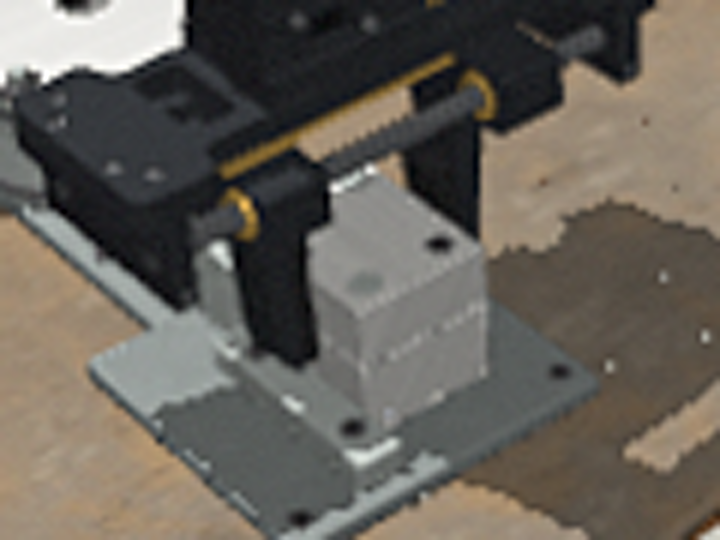

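View pics/w13.png

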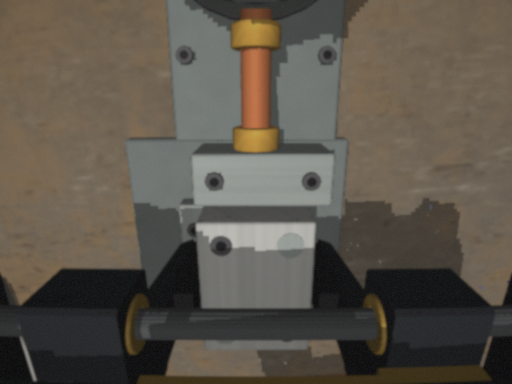

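```bash
python3 -c "
from h import *
print(ctrl.finish_job()); st()"
```

```text
the job is handed in; nothing more can be done
None
the job is handed in; nothing more can be done
```

The mould is closed, flat on the injector table, and held in the corner against both fences. I handed the job in at about 18.7 s with the grip and push still on.

**Closing:** I pressed the upper half down with shut fingertips until it stopped hard. The top came down from about 55.6 mm to 50 mm in all three cameras. The last presses went to about 61 N at the wrist because I sent four in a row without checking the force between them. That is below the 120 N wrist limit, and it was the fingertips pressing, not the gripper body.

**Placing:** I gripped the mould by its long sides, set it on the table with the gate towards the nozzle, and slid it to the side fence and then the back stop. The slide jammed once from friction, at about 31 N sideways and 34 N vertical, before it reached the nozzle. I eased the down-force and carried on.

**Last checks:**
- **Level:** the mould's top is at 57.9 mm, as it should be for a closed mould on the 8 mm table, and level to about 0.1°.
- **Back stop:** the mould's front edge (x = 0.5322) matches the stop's face (0.5320), and no brass nozzle shows between them.
- **Push and yaw:** the arm presses with about 18 N towards the stop and 9 N towards the fence. I trimmed the yaw until the twisting torque was near zero.
- **Slight disagreements:** camera estimates of the station's angle mostly ran from -4.1° to -4.8°, with one at -5.6°, and the tool ended at -4.9°. The nozzle being fully in is inferred from the stop contact, not measured directly.
- **Bystanders:** the wax block and tin lid show where they were at the start. The finder did not pick out the loupe in the last pictures, but the arm never went near it at bench height.

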